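# Weigh the sample block on the sliding-weight balance

### The arm

A 6-joint arm with a two-finger parallel gripper is mounted at the origin on a cart in front of the work surface, level with it; the furniture and walls round the work are solid. World frame = base frame: x ahead of the robot, y to its left, z up, the work surface at z = 0. Lengths are in m, angles in rad, forces in N, time in s.
With the tool pointing down it reaches from about 0.25 to 0.725 m from the base axis. Payload 9.7 kg.
Tool frame: the origin (TCP) lies midway between the tips of the shut fingers; the grasp point (between the pads) lies 19 mm behind it; z points along the fingers, y is the line along which they close (so a half turn about z gives the same grasp; the last joint's range is limited). The gripper opens to 85 mm and grips with 20 to 120 N. Pads are 22 mm wide; open, the fingers measure 114 mm over their backs; the gripper's body (76 mm by 85 mm) begins 54 mm behind the grasp point. The pads swing forward as they close: fully open they stand 13 mm farther back than shut.
Start: joints at [1.142, 0.087, 0.176, 1.66, 0, 1.571], TCP at [0.229, 0.5, 0.231] pointing down, gripper open.
Joint ranges: [-3.13, 3.13], [-0.85, 1.81], [-1.15, 1.24], [-2.2, 2.28], [-1.44, 1.52], [-3.14, 3.14]. Speed limits (rad/s): [2.22, 2.22, 2.57, 3.14, 3.14, 3.14].

### API

Orientations are given as a rotation vector (axis times angle).
In Python, from station import sense, eyes, hand_in gives the robot as it stands.
- The arm moves only by the tool drive_tool, never from a script. Its argument "series" is a list of rows, each an object of numbers: "x", "y", "z": the shift along the tool's x, y, z in mm; "wx", "wy", "wz": the turn, a rotation vector about the tool's x, y, z in degrees; "jaw": the gripper command: -1 is fully open, 1 is shut, values between are in proportion. A call has 1 to 5 rows; each row is the pose to reach, as a shift and turn from the pose commanded when the call began, along the tool's axes at that moment; what a row does not reach only later rows make up. A row lasts 1/12 s, in which the tool goes at most 41.7 mm and 7.16 degrees, less where a joint would pass 70% of its speed; a pose out of reach is approached as far as the arm can. A call with a gripper value outside its range is refused whole. The fingers move at their own pace and stop on an object; the grip force is fixed at half the most. Time passes only in rows, so rows that repeat a pose let the fingers close. It gives the time, the measured TCP pose, the force, the opening and the grip force at its end, in the units of the state.
- sense(): the state, without advancing time (a new reading comes with each control period).
- eyes.get_image(name): name is "side" or "top"; returns a dict with "image" (420x560x3 uint8, red, green, blue), "z_map" (420x560 float32, m along the optical axis (not along the pixel's ray), 0 where there is no reading), "camera_matrix" (3x3 intrinsics, pixels), "cam_to_world" (4x4, takes a point from camera to world coordinates). Camera axes: x right, y down, z forward; pixel columns grow to the right and rows downward; lengths in m; the calibration is good to about 2 mm. A picture is of the moment at which its call begins.
- hand_in(): hands the job in; it is judged then, once.
Trained networks look in a picture, given as the dict that the camera call returned (one of the last four; its "shot" number tells which), for a name from the list of things; names that differ only in an ending like _2 or _b are one class to them, and where a whole thing is asked for, a point or a joint stands for the part that bears it (a point fixed in the world has none). Each returns a list of dicts, best first, with "p" (0 to 1); they miss things now and then, are a little off and sometimes report something else, mostly with a low value. They report only what shows in the picture. A call takes as long as a camera call.
- eyes.outline_of(picture, thing): "mask" (420x560 bool, what is visible of it) and "rect" ([left, top, right, bottom] in pixels, round what is visible of it).
- eyes.spot_point(picture, thing): "xy" ([column, row] in pixels: a listed point, or the origin of a listed thing).
The state is a dict: "clock": time; "q": joint angles; "qd": joint speeds; "joint_efforts": joint torques, N m; "tcp_pos": TCP position; "ee_rot": TCP orientation; "contact_force": force on the tool from outside, world axes, zero at the start; "wrist_torque": the same for the moment, N m; "finger_gap": finger opening in m; "finger_force": force on a finger pad.
Only numpy, scipy, OpenCV 4.12 (cv2) and the standard library are available. Lean on these libraries where they do the work, as an engineer would, in place of code of your own. Each camera call takes 0.05 s, during which the arm holds its last target. There are 200 camera calls.

### The job

Weigh the thickest of the three sawn offcuts lying loose in front of the balance: set it down gently in the balance's round pan, flat and the same way up, and let go of it, then slide the counterpoise along the beam until the beam comes to rest level, its pointer at the level mark. Leave the block in the pan, and leave the other two offcuts and the small bowl where they are.

Things in the scene. Friction and masses are not known exactly. Their poses are not given: they have to be found in the camera images.
- sample_block: the block to weigh: the thickest of three sawn wooden offcuts in front of the balance, 48 (x) x 80 (y) x 45 (z) mm, wood coloured, 0.10 to 0.17 kg (not known beforehand). Origin at the centre of its underside, z up, y along its length
- flat_offcut: bystander: thin sawn offcut, 45 x 70 x 22 mm, origin at the centre of its underside
- long_offcut: bystander: long narrow sawn offcut, 36 x 100 x 28 mm, origin at the centre of its underside
- small_bowl: bystander: small turned wooden bowl, 80 mm across, 31 mm high, behind the balance, origin at the centre of its underside
- balance: the fixed base of the balance: a grey iron plate 90 (x) x 345 (y) x 14 mm with a fork that carries the beam. Origin on the bench directly under the pivot, which is 70 mm up. Its +y axis points along the level beam to the pan end; the pan is centred 120 mm to +y of the pivot, the counterpoise arm runs to -y. A grey gauge post 22 mm to +x of the beam's centre line and 272 mm to -y of the pivot, 110 mm high, carries the level mark 70 mm up, beside the pointer at the beam's tip
- pan_floor (a point): centre of the inner floor of the steel pan: a round dish 118 mm across inside at the floor, with a rim 6 mm above the floor. The floor is 98 mm above the bench when the beam is level, up to 17 mm higher or lower as the beam tips; a linkage keeps the pan level. Where in the pan the load lies makes no difference to the balance
- pan: the pan with its stem. Origin on its hinge on the beam, 28 mm below the centre of the pan floor; z up
- beam (a joint): tilt of the beam about the pivot, rad: 0 is level, positive is pan end down (load too heavy for the counterpoise), negative is pan end up; stops at -0.14 and 0.14. A weak spring in the pivot centres it, so that near balance the tilt is proportional to the imbalance: about 0.006 rad for each mm that the counterpoise stands from its balance point. It settles within about 1 s when free
- counterpoise (a joint): how far the counterpoise stands from its inner stop, m: 0 is nearest the pivot (50 mm from it; there the empty beam is level), up to 0.16 at the outer end; growing values lift the pan. It balances the block at about 0.6 m per kg of load. It stays where it is left (sliding friction about 1 N)
- counterpoise_knob (a point): point to grip on the counterpoise: on the axis of its upright round knob, 22 mm diameter, 34 mm long, 14 mm below the knob's top. The counterpoise is a dark steel block 40 x 34 x 34 mm riding on the beam, 0.20 kg; its top face is 23 mm below this point. Its axes are those of the balance, tipped with the beam: it slides outward along its -y

How it is judged:
On the way, in this order (a step that is already met when the one before it is completed fails the run):
1. the sample block lies in the pan, let go (horizontal distance between sample_block and pan_floor below 0.04 m and contact force between sample_block and pan above 0.3 N and contact force between sample_block and the fingers below 0.05 N), for 0.3 s.
2. with the block in the pan and the counterpoise let go, the beam stands level (value of joint beam between -0.03 and 0.03 rad and contact force between each of the arm, the fingers and balance below 0.05 N and horizontal distance between sample_block and pan_floor below 0.04 m), for 0.3 s.
At the end, for the whole second after the job is handed in: The sample block lies flat and the same way up (within 0.1 rad) and still in the pan, its centre within 40 mm of the pan's, and the untouched beam is at rest within 0.03 rad of level (value of joint beam between -0.03 and 0.03 rad and velocity of joint beam between -0.05 and 0.05 rad/s and horizontal distance between sample_block and pan_floor below 0.04 m and contact force between sample_block and pan above 0.3 N and angle between sample_block's own z axis and vertical below 0.1 rad and linear speed of sample_block below 0.03 m/s).
It fails at once if the sample block is dropped: it falls out of the fingers at over 0.7 m/s (25 mm) (linear speed of sample_block above 0.7 m/s and contact force between sample_block and the fingers below 0.05 N).
It fails at once if another offcut or the small bowl is moved by more than 30 mm (distance of any of flat_offcut, long_offcut, small_bowl from where it was at the start of the episode above 0.03 m).
It also fails if it takes over 67 s, if anything falls off the work surface, if the arm or the gripper's body presses on something with over 40 N, if the wrist force passes 120 N, or if a joint passes its speed limit or range.

## Working session

There is one attempt and no reset: what is moved stays moved. The work goes in short steps, Python scripts to look and compute and a tool call to move; the robot and the scene stay as the last step left them, time stands still between calls to the robot, and variables do not carry over. Pictures are saved under pics/ and viewed, at most 10 in all, crops included, and the job is handed in when it is done.

Besides the shell and the picture viewer there is one more tool, called by a JSON object that holds its "method" and its "body", one argument or row to a line. drive_tool: Moves the arm, as the interface text tells. Its arguments: {"type":"object","properties":{"series":{"type":"array"}},"required":["series"]}

```bash
mkdir -p pics; ls
cat > h.py <<'E'
import numpy as np, cv2
from station import sense, eyes, hand_in
from scipy.spatial.transform import Rotation as R
def cloud(p):
    K=p["camera_matrix"];T=np.array(p["cam_to_world"]);z=p["z_map"]
    v,u=np.indices(z.shape)
    c=np.stack([(u-K[0][2])/K[0][0]*z,(v-K[1][2])/K[1][1]*z,z],-1)
    return c@T[:3,:3].T+T[:3,3]
def best(p,t):
    r=eyes.outline_of(p,t)
    return r[0] if r else None
def spot(p,t):
    r=eyes.spot_point(p,t)
    return (r[0]["xy"],r[0]["p"]) if r else None
def ray(p,xy):
    K=np.array(p["camera_matrix"]);T=np.array(p["cam_to_world"])
    d=T[:3,:3]@np.linalg.solve(K,[xy[0],xy[1],1]);return T[:3,3],d
def tri(p1,a,p2,b):
    o1,d1=ray(p1,a);o2,d2=ray(p2,b)
    s=np.linalg.lstsq(np.stack([d1,-d2],1),o2-o1,rcond=None)[0]
    x,y=o1+s[0]*d1,o2+s[1]*d2
    return (x+y)/2,np.linalg.norm(x-y)
E
python3 - <<'E'
from h import *
s=sense();print({k:np.round(v,3) for k,v in s.items()})
P={}
for n in("side","top"):
    p=eyes.get_image(n);P[n]=p;print(n,np.round(p["cam_to_world"],3).tolist())
cv2.imwrite("pics/a.png",np.hstack([cv2.resize(P[n]["image"][:,:,::-1],(400,300)) for n in P]) if 0 else P["top"]["image"][:,:,::-1])
cv2.imwrite("pics/b.png",P["side"]["image"][:,:,::-1])
for t in("sample_block","flat_offcut","long_offcut","small_bowl","balance","pan_floor","counterpoise_knob"):
    sp={n:spot(P[n],t) for n in P};print(t,sp)
    for n in P:
        m=best(P[n],t)
        if m:
            c=cloud(P[n])[m["mask"]&(P[n]["z_map"]>0)]
            print("  ",n,round(m["p"],2),m["rect"],np.round(np.median(c,0),3),np.round(np.percentile(c,[3,97],axis=0),3).tolist())
    if all(sp.values()):print("  tri",tri(P["side"],sp["side"][0],P["top"],sp["top"][0]))
E
```

```text
pics
{'clock': np.float64(0.0), 'q': array([1.142, 0.087, 0.175, 1.66 , 0.   , 1.571]), 'qd': array([ 0.001, -0.   , -0.   , -0.001, -0.001,  0.   ]), 'joint_efforts': array([ 1.0000e-03, -5.2039e+01,  4.6480e+01,  1.6000e-02,  0.0000e+00,
       -0.0000e+00]), 'tcp_pos': array([0.229, 0.5  , 0.231]), 'ee_rot': array([-6.680e-01, -3.069e+00,  2.000e-03]), 'contact_force': array([0.29 , 0.228, 0.698]), 'wrist_torque': array([ 0.016, -0.011, -0.024]), 'finger_force': np.float64(0.0), 'finger_gap': np.float64(0.085)}
side [[-0.993, -0.068, 0.098, 0.512], [-0.119, 0.579, -0.807, 0.717], [-0.002, -0.813, -0.583, 0.599], [0.0, 0.0, 0.0, 1.0]]
top [[0.004, -0.989, 0.149, 0.458], [-1.0, -0.008, -0.024, 0.048], [0.025, -0.149, -0.989, 0.989], [0.0, 0.0, 0.0, 1.0]]
sample_block {'side': ([350.5, 193.0], 0.72), 'top': ([357.1, 278.9], 0.59)}
   side 0.67 [340.0, 171.6, 367.7, 201.6] [ 0.435 -0.152  0.042] [[0.405, -0.205, 0.009], [0.465, -0.136, 0.049]]
   top 0.57 [341.7, 266.2, 382.6, 295.7] [ 0.433 -0.171  0.045] [[0.406, -0.208, 0.014], [0.46, -0.138, 0.049]]
  tri (array([ 0.43477486, -0.1
[... 1539 characters left out ...]
3)}
   side 0.64 [218.3, 242.3, 297.5, 303.4] [0.591 0.236 0.117] [[0.543, 0.185, 0.115], [0.653, 0.298, 0.122]]
   top 0.96 [143.4, 170.8, 207.1, 232.5] [0.601 0.248 0.116] [[0.544, 0.19, 0.113], [0.66, 0.305, 0.122]]
  tri (array([0.59932447, 0.24502551, 0.11182932]), np.float64(0.00478650523057625))
counterpoise_knob {'side': ([296.3, 182.5], 0.67), 'top': ([325.5, 225.0], 0.7)}
   side 0.74 [285.4, 175.8, 306.2, 208.2] [ 0.562 -0.069  0.061] [[0.547, -0.085, 0.034], [0.584, -0.058, 0.098]]
   top 0.54 [311.2, 216.3, 332.5, 233.2] [ 0.56  -0.075  0.061] [[0.544, -0.092, 0.035], [0.581, -0.059, 0.097]]
  tri (array([ 0.56207204, -0.08437625,  0.08348106]), np.float64(0.010747532761769544))
```

View pics/a.png

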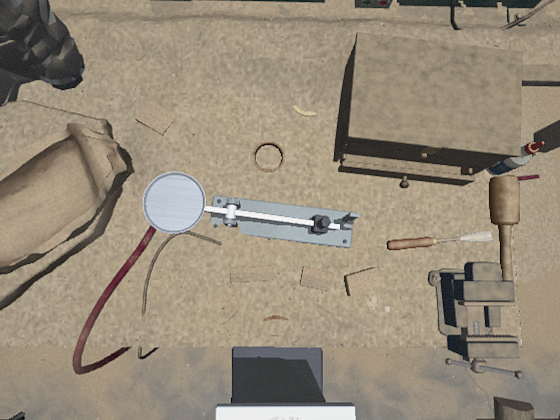

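View pics/b.png

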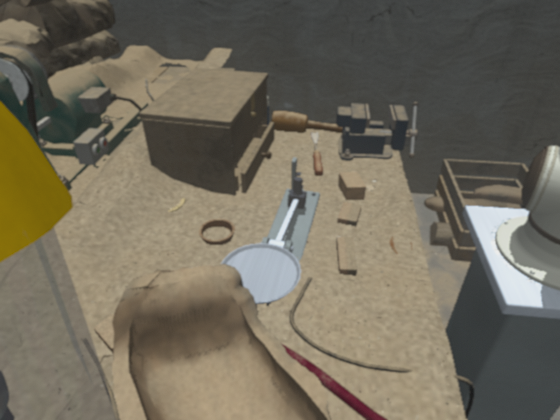

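The top view shows the pan at (174,202), the knob at (321,224), and the offcuts at (250,274), (318,277) and (362,281). The rightmost offcut is the thick one. In the side view it stands at (352,185), and the pan at (262,272) is raised.

```bash
cat >> h.py <<'E'
def rect(c):
    (x,y),(w,h),a=cv2.minAreaRect((c[:,:2]*1000).astype(np.float32))
    if w>h: w,h,a=h,w,a+90   # a: direction of short side (deg)
    return np.round([x,y,w,h,a],1)
def circ(c):
    A=np.c_[2*c[:,:2],np.ones(len(c))];s=np.linalg.lstsq(A,(c[:,:2]**2).sum(1),rcond=None)[0]
    return s[:2],np.sqrt(s[2]+s[0]**2+s[1]**2)
E
python3 - <<'E'
from h import *
for n in("side","top"):
    p=eyes.get_image(n);C=cloud(p)
    c=C[best(p,"sample_block")["mask"]];t=c[(c[:,2]>.038)&(c[:,2]<.056)]
    print(n,"block",rect(t),np.median(t[:,2]),len(t))
    m=best(p,"pan_floor");
    if m:
        mm=m["mask"].astype(np.uint8);c=C[mm>0];c=c[(c[:,2]>.09)]
        h=cv2.convexHull((c[:,:2]*1000).astype(np.float32))[:,0]/1000
        print("pan",cv2.minEnclosingCircle((c[:,:2]*1000).astype(np.float32)),circ(h),np.median(c[:,2]),c[:,2].max())
    c=C[best(p,"counterpoise_knob")["mask"]];t=c[c[:,2]>.085]
    print("knob top",t.mean(0),len(t),rect(t) if len(t)>3 else 0)
    m=best(p,"balance")["mask"];c=C[m];t=c[(c[:,2]>.008)&(c[:,2]<.02)]
    print("plate",rect(t),len(t))
E
```

```text
side block [ 434.  -173.    47.6   80.3   17. ] 0.04683908917343199 364
pan ((562.7791137695312, 447.8529357910156), 274.30535888671875) (array([0.58765443, 0.45517016]), np.float64(0.25794287350936534)) 0.11660199030131993 0.5988964115025803
knob top [ 0.56406349 -0.06555868  0.10054443] 67 [534.4 312.2  18.6 811.3   4.5]
plate [579.9 -18.7 142.9 465.4 163.3] 1586
top block [ 432.5 -173.9   47.7   76.    15.6] 0.04581723269055371 675
pan ((547.184814453125, 175.66372680664062), 155.5605926513672) (array([0.55577612, 0.18317164]), np.float64(0.12647709889423697)) 0.11652635542253953 0.9894020380536381
knob top [ 0.56048957 -0.07861285  0.11609489] 84 [510.4 -24.   20.4 177.3  42.5]
plate [604.3  89.5 150.2 515.1 175.4] 3843
```

Run:
```python
from h import *
s=sense();T=R.from_rotvec(s["ee_rot"]);print("tool",np.round(T.as_matrix(),3).tolist())
for n in("side","top"):
    p=eyes.get_image(n);C=cloud(p)
    m=best(p,"pan_floor");c=C[m["mask"]];c=c[(c[:,2]>.105)&(c[:,2]<.13)]
    c=c[np.linalg.norm(c[:,:2]-np.median(c[:,:2],0),axis=1)<.08]
    print(n,"pan",cv2.minEnclosingCircle((c[:,:2]*1000).astype(np.float32)),np.percentile(c[:,2],[2,50,98]))
    c=C[best(p,"counterpoise_knob")["mask"]];c=c[(c[:,2]<.13)&(abs(c[:,0]-.56)<.06)&(abs(c[:,1]+.07)<.06)];t=c[c[:,2]>.088]
    print("knob top",t.mean(0),len(t),t[:,2].max(),rect(t), "blocktop",rect(c[(c[:,2]>.045)&(c[:,2]<.07)]))
    m=best(p,"balance")["mask"];c=C[m];t=c[(c[:,2]>.008)&(c[:,2]<.02)&(abs(c[:,0]-.58)<.1)&(abs(c[:,1])<.25)]
    print("plate",rect(t),len(t))
B=R.from_euler("z",16.5,degrees=True).as_matrix()
# tool y -> +block x, z down
X=np.cross(B[:,0],[0,0,-1]);D=np.stack([X,B[:,0],[0,0,-1]],1)
for sg in(1,-1):
    Dm=D*np.array([sg,sg,1]);print("turn",np.rad2deg((T.inv()*R.from_matrix(Dm)).as_rotvec()))
for tgt in([.433,-.1735,.15],):print("shift",T.inv().apply(np.array(tgt)-s["tcp_pos"])*1000)
```

```text
tool [[-0.909, 0.416, -0.0], [0.416, 0.909, -0.0], [0.0, -0.0, -1.0]]
side pan ((600.990966796875, 244.77008056640625), 68.35408020019531) [0.11471232 0.11656445 0.12265703]
knob top [ 0.56477046 -0.07893557  0.09439486] 63 0.09868173533119018 [564.6 -80.7  19.   21.1  92. ] blocktop [564.9 -63.4  39.8  53.1   1.4]
plate [583.5  -6.6 118.  451.6 174.8] 1703
top pan ((600.8256225585938, 246.20558166503906), 67.70121765136719) [0.11304192 0.11648923 0.12291935]
knob top [ 0.56301967 -0.08257191  0.0948812 ] 79 0.09977151571377452 [563.2 -82.8  20.3  20.5 117.8] blocktop [563.5 -79.1  40.1  41.2 171.9]
plate [574.2  12.   90.5 345.2 173.5] 3707
turn [-2.06894928e-03  1.09235758e-04  4.89337865e+01]
turn [-1.33132921e-04 -2.52156682e-03 -1.31066214e+02]
shift [-465.94382272 -527.76276959   81.28505611]
```

{"method": "drive_tool", "body": {
  "series": [
    {"x": -466,"y": -528,"z": 80},
    {"x": -466,"y": -528,"z": 80},
    {"x": -466,"y": -528,"z": 80},
    {"x": -466,"y": -528,"z": 80},
    {"x": -466,"y": -528,"z": 80}
  ]
}}

```text
$.series[0]: bad value
```

```bash
cat >> h.py <<'E'
def go(tgt,yaw,sg=1):
    "shift (mm) and turn (deg) in the tool axes; yaw = direction of tool y"
    s=sense();T=R.from_rotvec(s["ee_rot"]);b=R.from_euler("z",yaw,degrees=True).as_matrix()[:,0]
    D=np.stack([np.cross(b,[0,0,-1]),b,[0,0,-1]],1)*np.array([sg,sg,1])
    print("t",s["clock"],"q",np.round(s["q"],2),"tcp",np.round(s["tcp_pos"],3),"gap",s["finger_gap"],"F",np.round(s["contact_force"],1))
    print("shift",np.round(T.inv().apply(np.array(tgt)-s["tcp_pos"])*1000,1),"turn",np.round(np.rad2deg((T.inv()*R.from_matrix(D)).as_rotvec()),2))
E
python3 -c "
from h import *
go([.433,-.1735,.15],16.5)"
```

```text
t 2.4 q [1.14 0.09 0.18 1.66 0.   1.57] tcp [0.229 0.5   0.231] gap 0.08545145859927822 F [ 0.5  0.3 -0. ]
shift [-465.9 -527.8   81.3] turn [ 0.   -0.   48.93]
```

{"method": "drive_tool", "body": {
  "series": [
    {"x": -27,"y": -31,"z": 4,"wx": 0,"wy": 0,"wz": 0,"jaw": -1},
    {"x": -54,"y": -62,"z": 8,"wx": 0,"wy": 0,"wz": 0,"jaw": -1},
    {"x": -81,"y": -93,"z": 12,"wx": 0,"wy": 0,"wz": 0,"jaw": -1},
    {"x": -108,"y": -124,"z": 16,"wx": 0,"wy": 0,"wz": 0,"jaw": -1},
    {"x": -135,"y": -155,"z": 20,"wx": 0,"wy": 0,"wz": 0,"jaw": -1}
  ]
}}

```text
clock: 2.82
tcp_pos: [0.287, 0.3014, 0.2111]
ee_rot: [0.667, 3.07, 0.0]
contact_force: [0.7, -0.4, -0.2]
finger_gap: 0.0853
finger_force: 0.0
```

{"method": "drive_tool", "body": {
  "series": [
    {"x": -27,"y": -31,"z": 4,"wx": 0,"wy": 0,"wz": 0,"jaw": -1},
    {"x": -54,"y": -62,"z": 8,"wx": 0,"wy": 0,"wz": 0,"jaw": -1},
    {"x": -81,"y": -93,"z": 12,"wx": 0,"wy": 0,"wz": 0,"jaw": -1},
    {"x": -108,"y": -124,"z": 16,"wx": 0,"wy": 0,"wz": 0,"jaw": -1},
    {"x": -135,"y": -155,"z": 20,"wx": 0,"wy": 0,"wz": 0,"jaw": -1}
  ]
}}

```text
clock: 3.23
tcp_pos: [0.3453, 0.1042, 0.1914]
ee_rot: [0.667, 3.069, 0.001]
contact_force: [0.8, 0.9, -0.7]
finger_gap: 0.0855
finger_force: 0.0
```

{"method": "drive_tool", "body": {
  "series": [
    {"x": -27,"y": -31,"z": 4,"wx": 0,"wy": 0,"wz": 7,"jaw": -1},
    {"x": -54,"y": -62,"z": 8,"wx": 0,"wy": 0,"wz": 14,"jaw": -1},
    {"x": -81,"y": -93,"z": 12,"wx": 0,"wy": 0,"wz": 21,"jaw": -1},
    {"x": -108,"y": -124,"z": 16,"wx": 0,"wy": 0,"wz": 28,"jaw": -1},
    {"x": -135,"y": -155,"z": 20,"wx": 0,"wy": 0,"wz": 35,"jaw": -1}
  ]
}}

```text
clock: 3.65
tcp_pos: [0.4037, -0.0934, 0.1714]
ee_rot: [1.569, 2.721, 0.001]
contact_force: [2.2, 1.7, 1.0]
finger_gap: 0.0852
finger_force: 0.0
```

```bash
python3 -c "
from h import *
go([.433,-.1735,.13],16.5)"
```

```text
t 3.65 q [-0.23 -0.25 -0.26  1.57  0.    0.82] tcp [ 0.404 -0.093  0.171] gap 0.08517692101785636 F [2.2 1.7 1. ]
shift [-84.  -14.8  41.5] turn [ 0.06  0.04 13.56]
```

{"method": "drive_tool", "body": {
  "series": [
    {"x": -28,"y": -5,"z": 14,"wx": 0,"wy": 0,"wz": 5,"jaw": -1},
    {"x": -56,"y": -10,"z": 28,"wx": 0,"wy": 0,"wz": 10,"jaw": -1},
    {"x": -84,"y": -15,"z": 41,"wx": 0,"wy": 0,"wz": 13.5,"jaw": -1},
    {"x": -84,"y": -15,"z": 41,"wx": 0,"wy": 0,"wz": 13.5,"jaw": -1}
  ]
}}

```text
clock: 3.98
tcp_pos: [0.4333, -0.1743, 0.1273]
ee_rot: [-1.877, -2.516, 0.002]
contact_force: [-0.4, 0.5, -0.5]
finger_gap: 0.0856
finger_force: 0.0
```

Run:
```python
from h import *
go([.433,-.1735,.012],16.5)
for n in("side","top"):
    p=eyes.get_image(n);m=best(p,"sample_block")
    if m:
        c=cloud(p)[m["mask"]];t=c[(c[:,2]>.038)&(c[:,2]<.056)&(c[:,0]<.5)];print(n,m["p"],rect(t),len(t))
    cv2.imwrite(f"pics/c_{n}.png",cv2.resize(p["image"][140:340,230:450,::-1],None,fx=3,fy=3))
```

```text
t 3.9833 q [-0.38 -0.12 -0.23  1.46 -0.    0.9 ] tcp [ 0.433 -0.174  0.127] gap 0.08556125051805258 F [-0.4  0.5 -0.5]
shift [  0.8   0.3 115.3] turn [-0.15 -0.06  0.04]
side 0.59 [ 434.3 -173.6   48.4   78.4   16. ] 369
top 0.8 [ 430.4 -165.2   47.4   56.3   14.1] 482
```

View pics/c_side.png

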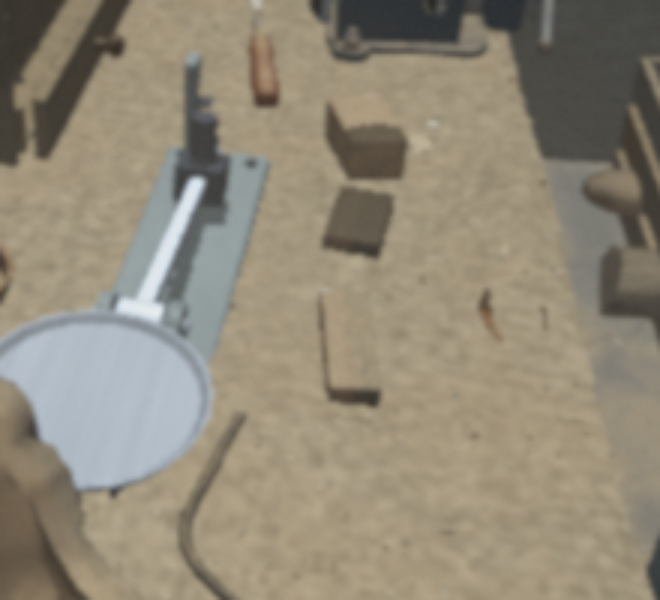

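The side view shows the thick block (crop 365,135) clear of its neighbour, with the gripper just above it. The remeasured pose agrees within 1 mm.

{"method": "drive_tool", "body": {
  "series": [
    {"x": 1,"y": 0,"z": 35,"wx": 0,"wy": 0,"wz": 0,"jaw": -1},
    {"x": 1,"y": 0,"z": 70,"wx": 0,"wy": 0,"wz": 0,"jaw": -1},
    {"x": 1,"y": 0,"z": 98,"wx": 0,"wy": 0,"wz": 0,"jaw": -1},
    {"x": 1,"y": 0,"z": 113,"wx": 0,"wy": 0,"wz": 0,"jaw": -1},
    {"x": 1,"y": 0,"z": 113,"wx": 0,"wy": 0,"wz": 0,"jaw": -1}
  ]
}}

```text
clock: 4.6
tcp_pos: [0.4312, -0.1684, 0.0147]
ee_rot: [-1.865, -2.523, 0.002]
contact_force: [-0.5, 0.3, -0.3]
finger_gap: 0.0853
finger_force: 0.0
```

{"method": "drive_tool", "body": {
  "series": [
    {"x": 0,"y": 0,"z": 0,"wx": 0,"wy": 0,"wz": 0,"jaw": 1},
    {"x": 0,"y": 0,"z": 0,"wx": 0,"wy": 0,"wz": 0,"jaw": 1},
    {"x": 0,"y": 0,"z": 0,"wx": 0,"wy": 0,"wz": 0,"jaw": 1},
    {"x": 0,"y": 0,"z": 0,"wx": 0,"wy": 0,"wz": 0,"jaw": 1},
    {"x": 0,"y": 0,"z": 0,"wx": 0,"wy": 0,"wz": 0,"jaw": 1}
  ]
}}

```text
clock: 5.02
tcp_pos: [0.4342, -0.1705, 0.0195]
ee_rot: [1.868, 2.522, 0.002]
contact_force: [-0.7, 1.3, 6.7]
finger_gap: 0.047
finger_force: 62.9
```

{"method": "drive_tool", "body": {
  "series": [
    {"x": 0,"y": 0,"z": -15,"wx": 0,"wy": 0,"wz": 0,"jaw": 1},
    {"x": 0,"y": 0,"z": -40,"wx": 0,"wy": 0,"wz": 0,"jaw": 1},
    {"x": 0,"y": 0,"z": -75,"wx": 0,"wy": 0,"wz": 0,"jaw": 1},
    {"x": 0,"y": 0,"z": -110,"wx": 0,"wy": 0,"wz": 0,"jaw": 1},
    {"x": 0,"y": 0,"z": -150,"wx": 0,"wy": 0,"wz": 0,"jaw": 1}
  ]
}}

```text
clock: 5.43
tcp_pos: [0.4325, -0.1699, 0.1691]
ee_rot: [-1.87, -2.524, -0.0]
contact_force: [0.7, -0.8, -1.3]
finger_gap: 0.0467
finger_force: 62.0
```

{"method": "drive_tool", "body": {
  "series": [
    {"x": 0,"y": 0,"z": -10,"wx": 0,"wy": 0,"wz": 0,"jaw": 1},
    {"x": 0,"y": 0,"z": -20,"wx": 0,"wy": 0,"wz": 0,"jaw": 1},
    {"x": 0,"y": 0,"z": -20,"wx": 0,"wy": 0,"wz": 0,"jaw": 1}
  ]
}}

```text
clock: 5.68
tcp_pos: [0.4337, -0.1704, 0.1894]
ee_rot: [1.868, 2.522, 0.001]
contact_force: [1.3, -0.2, -1.8]
finger_gap: 0.0466
finger_force: 62.2
```

Run:
```python
from h import *
go([.601,.2455,.22],-6.5)
for n in("side","top"):
    p=eyes.get_image(n);m=best(p,"sample_block")
    if m:
        c=cloud(p)[m["mask"]];s=sense();c=c[np.linalg.norm(c-s["tcp_pos"],axis=1)<.12];print(n,m["p"],rect(c),np.percentile(c,[2,50,98],axis=0).round(3).tolist(),len(c))
cv2.imwrite("pics/d.png",cv2.resize(eyes.get_image("side")["image"][60:260,250:470,::-1],None,fx=3,fy=3))
```

```text
t 5.6833 q [-0.37 -0.13 -0.12  1.58  0.    0.9 ] tcp [ 0.434 -0.17   0.189] gap 0.04662511143924278 F [ 1.3 -0.2 -1.8]
shift [349.1 281.3 -30.6] turn [ 0.17  0.08 23.43]
side 0.85 [ 436.8 -170.    58.    79.4   24.9] [[0.405, -0.205, 0.175], [0.433, -0.143, 0.205], [0.462, -0.135, 0.218]] 689
top 0.92 [ 427.7 -150.5   26.9   48.1  101.4] [[0.404, -0.162, 0.175], [0.428, -0.145, 0.212], [0.45, -0.135, 0.216]] 453
```

View pics/d.png

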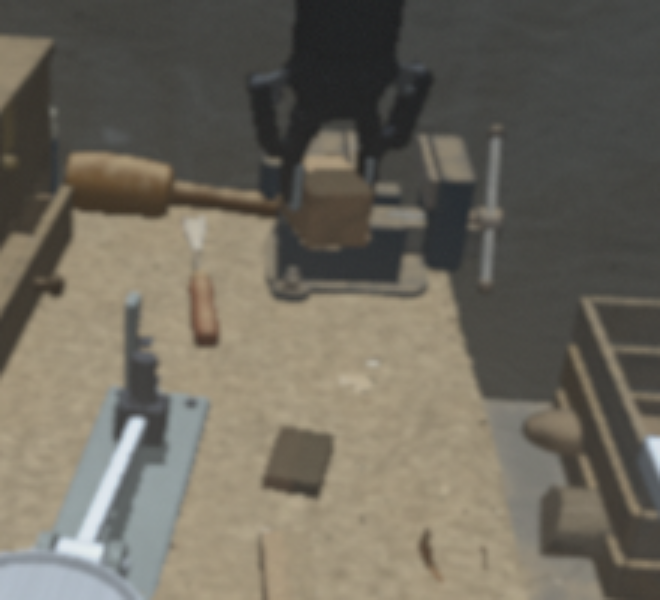

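The block hangs level in the fingers (crop 335,200), clear of the bench. Next I carry it over the pan.

{"method": "drive_tool", "body": {
  "series": [
    {"x": 20,"y": 16,"z": 0,"wx": 0,"wy": 0,"wz": 0,"jaw": 1},
    {"x": 50,"y": 40,"z": 0,"wx": 0,"wy": 0,"wz": 0,"jaw": 1},
    {"x": 80,"y": 64,"z": 0,"wx": 0,"wy": 0,"wz": 0,"jaw": 1},
    {"x": 110,"y": 88,"z": 0,"wx": 0,"wy": 0,"wz": 0,"jaw": 1},
    {"x": 140,"y": 112,"z": 0,"wx": 0,"wy": 0,"wz": 0,"jaw": 1}
  ]
}}

```text
clock: 6.35
tcp_pos: [0.4993, -0.0019, 0.1862]
ee_rot: [-1.87, -2.523, 0.001]
contact_force: [1.3, -0.7, -1.0]
finger_gap: 0.0471
finger_force: 62.1
```

{"method": "drive_tool", "body": {
  "series": [
    {"x": 30,"y": 24,"z": 0,"wx": 0,"wy": 0,"wz": 0,"jaw": 1},
    {"x": 60,"y": 48,"z": 0,"wx": 0,"wy": 0,"wz": 0,"jaw": 1},
    {"x": 90,"y": 72,"z": 0,"wx": 0,"wy": 0,"wz": 0,"jaw": 1},
    {"x": 120,"y": 96,"z": 0,"wx": 0,"wy": 0,"wz": 0,"jaw": 1},
    {"x": 145,"y": 116,"z": 0,"wx": 0,"wy": 0,"wz": 0,"jaw": 1}
  ]
}}

```text
clock: 6.77
tcp_pos: [0.5682, 0.1714, 0.1858]
ee_rot: [-1.868, -2.524, 0.002]
contact_force: [0.8, -0.9, -1.0]
finger_gap: 0.0468
finger_force: 62.1
```

{"method": "drive_tool", "body": {
  "series": [
    {"x": 25,"y": 20,"z": 0,"wx": 0,"wy": 0,"wz": 0,"jaw": 1},
    {"x": 50,"y": 40,"z": 0,"wx": 0,"wy": 0,"wz": 0,"jaw": 1},
    {"x": 67,"y": 53,"z": 0,"wx": 0,"wy": 0,"wz": 0,"jaw": 1},
    {"x": 67,"y": 53,"z": 0,"wx": 0,"wy": 0,"wz": 0,"jaw": 1},
    {"x": 67,"y": 53,"z": 0,"wx": 0,"wy": 0,"wz": 0,"jaw": 1}
  ]
}}

```text
clock: 7.18
tcp_pos: [0.5989, 0.2493, 0.1852]
ee_rot: [-1.867, -2.525, 0.004]
contact_force: [0.4, -0.7, -1.2]
finger_gap: 0.0466
finger_force: 62.2
```

Run:
```python
from h import *
go([.600,.248,.134],16.9)
for n in("side","top"):
    p=eyes.get_image(n);m=best(p,"sample_block");s=sense();C=cloud(p)
    if m:
        c=C[m["mask"]];c=c[np.linalg.norm(c-s["tcp_pos"],axis=1)<.12];print(n,m["p"],rect(c),np.percentile(c,[2,50,98],axis=0).round(3).tolist(),len(c))
    m=best(p,"pan_floor")
    if m:
        c=C[m["mask"]];c=c[(c[:,2]<.13)&(c[:,2]>.09)];print("pan",np.percentile(c,[1,50,99],axis=0).round(3).tolist())
    cv2.imwrite(f"pics/e_{n}.png",cv2.resize(p["image"][100:320,100:380,::-1],None,fx=2.5,fy=2.5))
```

```text
t 7.1833 q [ 0.39  0.32  0.36  1.61 -0.    1.67] tcp [0.599 0.249 0.185] gap 0.04659215066765087 F [ 0.4 -0.7 -1.2]
shift [-1.5  0.9 51.2] turn [-0.17  0.02  0.13]
side 0.59 [598.6 245.1  52.5  75.6  10.1] [[0.569, 0.213, 0.172], [0.596, 0.273, 0.211], [0.623, 0.284, 0.214]] 1625
pan [[0.538, 0.19, 0.114], [0.583, 0.248, 0.117], [0.662, 0.308, 0.123]]
top 0.81 [606.4 222.8  33.9  49.5 102. ] [[0.581, 0.204, 0.174], [0.602, 0.218, 0.213], [0.63, 0.236, 0.216]] 523
pan [[0.537, 0.182, 0.113], [0.585, 0.216, 0.116], [0.666, 0.264, 0.124]]
```

View pics/e_side.png

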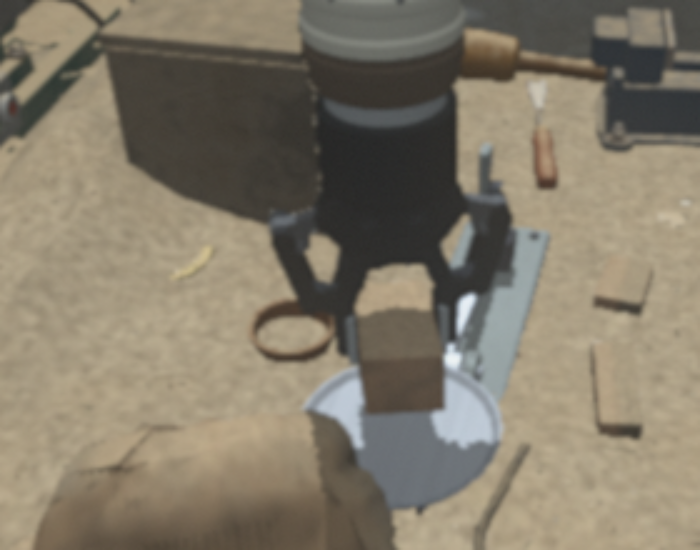

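The block is centred over the raised pan (crop 400,410), so I lower it gently.

{"method": "drive_tool", "body": {
  "series": [
    {"x": -1,"y": 1,"z": 15,"wx": 0,"wy": 0,"wz": 0,"jaw": 1},
    {"x": -1,"y": 1,"z": 30,"wx": 0,"wy": 0,"wz": 0,"jaw": 1},
    {"x": -1,"y": 1,"z": 40,"wx": 0,"wy": 0,"wz": 0,"jaw": 1},
    {"x": -1,"y": 1,"z": 45,"wx": 0,"wy": 0,"wz": 0,"jaw": 1},
    {"x": -1,"y": 1,"z": 45,"wx": 0,"wy": 0,"wz": 0,"jaw": 1}
  ]
}}

```text
clock: 7.9
tcp_pos: [0.6, 0.2472, 0.1411]
ee_rot: [-1.87, -2.523, 0.003]
contact_force: [-0.3, 0.4, -1.7]
finger_gap: 0.0468
finger_force: 62.3
```

{"method": "drive_tool", "body": {
  "series": [
    {"x": 0,"y": 0,"z": 2,"wx": 0,"wy": 0,"wz": 0,"jaw": 1},
    {"x": 0,"y": 0,"z": 4,"wx": 0,"wy": 0,"wz": 0,"jaw": 1},
    {"x": 0,"y": 0,"z": 6,"wx": 0,"wy": 0,"wz": 0,"jaw": 1},
    {"x": 0,"y": 0,"z": 7,"wx": 0,"wy": 0,"wz": 0,"jaw": 1},
    {"x": 0,"y": 0,"z": 7,"wx": 0,"wy": 0,"wz": 0,"jaw": 1}
  ]
}}

```text
clock: 8.32
tcp_pos: [0.6006, 0.2478, 0.1353]
ee_rot: [1.87, 2.524, 0.0]
contact_force: [0.8, -0.2, -0.7]
finger_gap: 0.0469
finger_force: 62.3
```

Run:
```python
from h import *
go([.600,.248,.134],16.9)
p=eyes.get_image("side");m=best(p,"sample_block");s=sense();C=cloud(p)
c=C[m["mask"]];c=c[np.linalg.norm(c-s["tcp_pos"],axis=1)<.12];print(m["p"],np.percentile(c,[2,50,98],axis=0).round(3).tolist())
m=best(p,"pan_floor");c=C[m["mask"]];c=c[(c[:,2]<.13)&(c[:,2]>.07)];print("pan",np.percentile(c,[1,50,99],axis=0).round(3).tolist())
cv2.imwrite("pics/f.png",cv2.resize(p["image"][170:320,170:370,::-1],None,fx=4,fy=4))
```

```text
t 8.3167 q [0.39 0.31 0.25 1.51 0.   1.67] tcp [0.601 0.248 0.135] gap 0.04694475531589188 F [ 0.8 -0.2 -0.7]
shift [ 0.4 -0.5  1.3] turn [ 0.   -0.    0.04]
0.72 [[0.572, 0.211, 0.123], [0.598, 0.269, 0.162], [0.622, 0.283, 0.164]]
pan [[0.537, 0.193, 0.114], [0.567, 0.254, 0.117], [0.663, 0.31, 0.123]]
```

View pics/f.png

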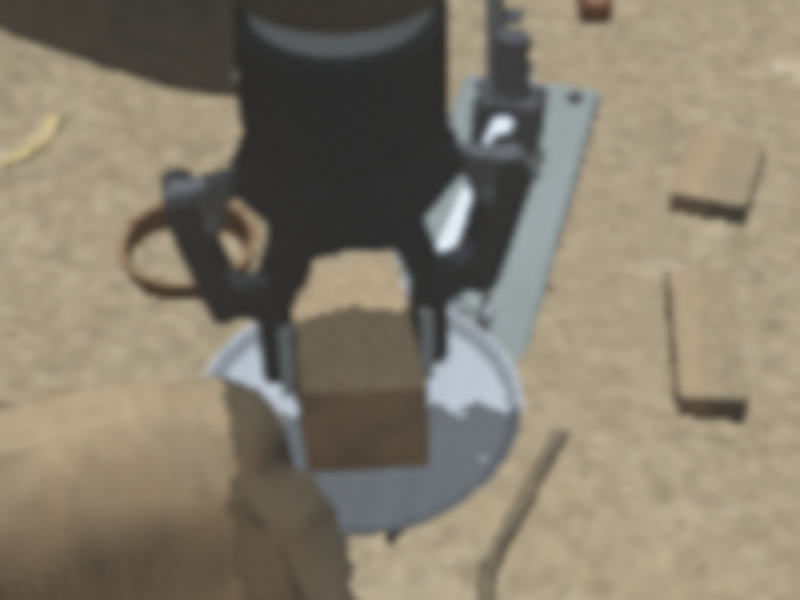

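{"method": "drive_tool", "body": {
  "series": [
    {"x": 0,"y": 0,"z": 1.5,"wx": 0,"wy": 0,"wz": 0,"jaw": 1},
    {"x": 0,"y": 0,"z": 3,"wx": 0,"wy": 0,"wz": 0,"jaw": 1},
    {"x": 0,"y": 0,"z": 3,"wx": 0,"wy": 0,"wz": 0,"jaw": 1},
    {"x": 0,"y": 0,"z": 3,"wx": 0,"wy": 0,"wz": 0,"jaw": 1}
  ]
}}

```text
clock: 8.8
tcp_pos: [0.6007, 0.2479, 0.1325]
ee_rot: [1.87, 2.524, 0.001]
contact_force: [-0.4, 1.5, 1.3]
finger_gap: 0.0467
finger_force: 62.6
```

{"method": "drive_tool", "body": {
  "series": [
    {"x": 0,"y": 0,"z": 0,"wx": 0,"wy": 0,"wz": 0,"jaw": -0.2},
    {"x": 0,"y": 0,"z": 0,"wx": 0,"wy": 0,"wz": 0,"jaw": -0.3},
    {"x": 0,"y": 0,"z": 0,"wx": 0,"wy": 0,"wz": 0,"jaw": -0.4},
    {"x": 0,"y": 0,"z": 0,"wx": 0,"wy": 0,"wz": 0,"jaw": -0.5},
    {"x": 0,"y": 0,"z": 0,"wx": 0,"wy": 0,"wz": 0,"jaw": -0.5}
  ]
}}

```text
clock: 9.22
tcp_pos: [0.6005, 0.2477, 0.1323]
ee_rot: [-1.87, -2.524, 0.0]
contact_force: [0.1, 1.1, 0.0]
finger_gap: 0.0641
finger_force: 0.0
```

{"method": "drive_tool", "body": {
  "series": [
    {"x": 0,"y": 0,"z": -5,"wx": 0,"wy": 0,"wz": 0,"jaw": -0.5},
    {"x": 0,"y": 0,"z": -20,"wx": 0,"wy": 0,"wz": 0,"jaw": -0.5},
    {"x": 0,"y": 0,"z": -50,"wx": 0,"wy": 0,"wz": 0,"jaw": -0.5},
    {"x": 0,"y": 0,"z": -85,"wx": 0,"wy": 0,"wz": 0,"jaw": -0.5},
    {"x": 0,"y": 0,"z": -100,"wx": 0,"wy": 0,"wz": 0,"jaw": -0.5}
  ]
}}

```text
clock: 9.63
tcp_pos: [0.6009, 0.2479, 0.2373]
ee_rot: [1.869, 2.522, 0.006]
contact_force: [0.4, 0.5, 1.2]
finger_gap: 0.0642
finger_force: 0.0
```

Run:
```python
from h import *
go([.564,-.083,.22],-6.5)
p=eyes.get_image("side");m=best(p,"sample_block");C=cloud(p)
c=C[m["mask"]];c=c[(abs(c[:,0]-.6)<.1)&(abs(c[:,1]-.247)<.1)&(c[:,2]<.18)];t=c[c[:,2]>np.percentile(c[:,2],97)-.008];print(m["p"],rect(t),np.percentile(c,[2,50,98],axis=0).round(3).tolist())
m=best(p,"pan_floor");c=C[m["mask"]];c=c[(c[:,2]<.13)&(c[:,2]>.07)];print("pan",np.percentile(c,[1,50,99],axis=0).round(3).tolist())
```

```text
t 9.6333 q [ 0.39  0.34  0.48  1.71 -0.    1.67] tcp [0.601 0.248 0.237] gap 0.06416343395611936 F [0.4 0.5 1.2]
shift [-305.8 -131.8   16.5] turn [ 0.26 -0.08 23.43]
0.72 [603.1 243.6  47.9  79.2  16.7] [[0.571, 0.21, 0.119], [0.599, 0.266, 0.16], [0.63, 0.282, 0.163]]
pan [[0.537, 0.184, 0.114], [0.572, 0.242, 0.117], [0.663, 0.31, 0.123]]
```

{"method": "drive_tool", "body": {
  "series": [
    {"x": -30,"y": -13,"z": 0,"wx": 0,"wy": 0,"wz": 5,"jaw": -0.5},
    {"x": -66,"y": -28,"z": 0,"wx": 0,"wy": 0,"wz": 10,"jaw": -0.5},
    {"x": -102,"y": -44,"z": 0,"wx": 0,"wy": 0,"wz": 15,"jaw": -0.5},
    {"x": -138,"y": -60,"z": 0,"wx": 0,"wy": 0,"wz": 20,"jaw": -0.5},
    {"x": -174,"y": -75,"z": 0,"wx": 0,"wy": 0,"wz": 23.4,"jaw": -0.5}
  ]
}}

```text
clock: 10.2
tcp_pos: [0.5784, 0.0578, 0.2309]
ee_rot: [-2.347, -2.087, 0.003]
contact_force: [0.9, -0.7, 1.0]
finger_gap: 0.0641
finger_force: 0.0
```

```bash
python3 -c "
from h import *
go([.564,-.080,.14],-6.5)"
```

```text
t 10.2 q [ 0.1   0.17  0.26  1.67 -0.    1.79] tcp [0.578 0.058 0.231] gap 0.06410187526510588 F [ 0.9 -0.7  1. ]
shift [-138.5    2.    90.9] turn [-0.11  0.03 -0.21]
```

{"method": "drive_tool", "body": {
  "series": [
    {"x": -35,"y": 0,"z": 20,"wx": 0,"wy": 0,"wz": 0,"jaw": -0.5},
    {"x": -70,"y": 0,"z": 40,"wx": 0,"wy": 0,"wz": 0,"jaw": -0.5},
    {"x": -105,"y": 1,"z": 60,"wx": 0,"wy": 0,"wz": 0,"jaw": -0.5},
    {"x": -138,"y": 2,"z": 80,"wx": 0,"wy": 0,"wz": 0,"jaw": -0.5},
    {"x": -138,"y": 2,"z": 85,"wx": 0,"wy": 0,"wz": 0,"jaw": -0.5}
  ]
}}

```text
clock: 10.62
tcp_pos: [0.5633, -0.0824, 0.1425]
ee_rot: [-2.345, -2.085, 0.008]
contact_force: [-0.6, 0.0, -0.2]
finger_gap: 0.064
finger_force: 0.0
```

Run:
```python
from h import *
go([.564,-.080,.068],-6.5)
for n in("side","top"):
    p=eyes.get_image(n);C=cloud(p);m=best(p,"counterpoise_knob")
    if m:
        c=C[m["mask"]];c=c[(c[:,2]<.105)&(abs(c[:,0]-.56)<.06)&(abs(c[:,1]+.07)<.06)];t=c[c[:,2]>.088]
        print(n,m["p"],len(t),t.mean(0) if len(t) else 0,np.percentile(c,[2,50,98],axis=0).round(3).tolist())
    if n=="side": cv2.imwrite("pics/g.png",cv2.resize(p["image"][110:260,200:400,::-1],None,fx=4,fy=4))
```

```text
t 10.6167 q [-0.14  0.12  0.04  1.5  -0.    1.54] tcp [ 0.563 -0.082  0.142] gap 0.06396229215313592 F [-0.6  0.  -0.2]
shift [ 2.6  0.8 74.5] turn [-0.34  0.07 -0.21]
side 0.72 47 [ 0.56430801 -0.07666441  0.0944586 ] [[0.546, -0.085, 0.032], [0.563, -0.069, 0.061], [0.585, -0.057, 0.098]]
top 0.43 8 [ 0.55984097 -0.0738637   0.09453513] [[0.545, -0.079, 0.034], [0.558, -0.068, 0.06], [0.582, -0.057, 0.094]]
```

View pics/g.png

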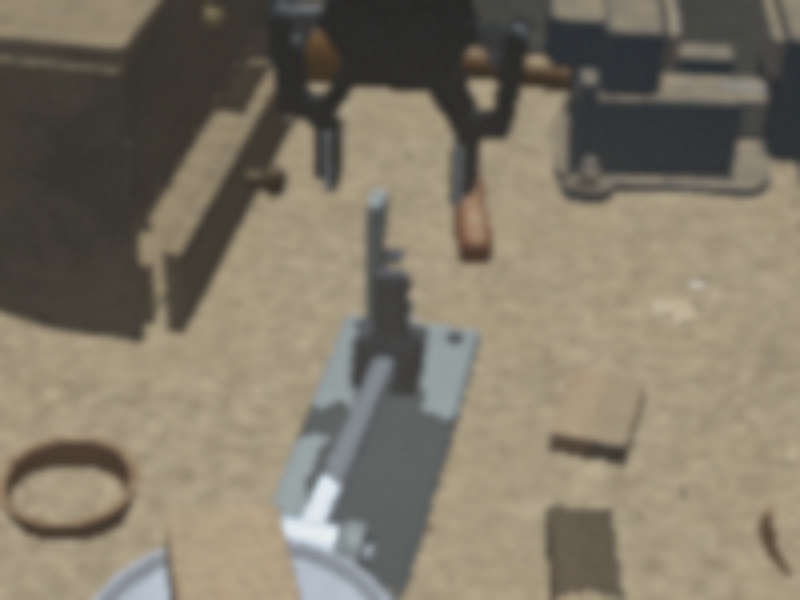

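The fingers straddle the knob (crop 393,290) with the post behind it, and the block lies flat in the pan. Next I descend and grip.

{"method": "drive_tool", "body": {
  "series": [
    {"x": 3,"y": 1,"z": 20,"wx": 0,"wy": 0,"wz": 0,"jaw": -0.5},
    {"x": 3,"y": 1,"z": 40,"wx": 0,"wy": 0,"wz": 0,"jaw": -0.5},
    {"x": 3,"y": 1,"z": 60,"wx": 0,"wy": 0,"wz": 0,"jaw": -0.5},
    {"x": 3,"y": 1,"z": 70,"wx": 0,"wy": 0,"wz": 0,"jaw": -0.5},
    {"x": 3,"y": 1,"z": 70,"wx": 0,"wy": 0,"wz": 0,"jaw": -0.5}
  ]
}}

```text
clock: 11.23
tcp_pos: [0.5665, -0.0738, 0.0755]
ee_rot: [-2.34, -2.093, 0.003]
contact_force: [-0.2, -0.2, 1.0]
finger_gap: 0.0642
finger_force: 0.0
```

```bash
python3 -c "
from h import *
go([.564,-.080,.069],-6.5)"
```

```text
t 11.2333 q [-0.13  0.14 -0.07  1.37  0.    1.55] tcp [ 0.566 -0.074  0.076] gap 0.06423682472485198 F [-0.2 -0.2  1. ]
shift [-6.4 -1.7  6.5] turn [-0.17 -0.01  0.13]
```

{"method": "drive_tool", "body": {
  "series": [
    {"x": -4,"y": -1,"z": 3,"wx": 0,"wy": 0,"wz": 0,"jaw": -0.5},
    {"x": -6,"y": -2,"z": 6,"wx": 0,"wy": 0,"wz": 0,"jaw": -0.5},
    {"x": -6,"y": -2,"z": 6,"wx": 0,"wy": 0,"wz": 0,"jaw": -0.3},
    {"x": -6,"y": -2,"z": 6,"wx": 0,"wy": 0,"wz": 0,"jaw": 0}
  ]
}}

```text
clock: 11.57
tcp_pos: [0.5649, -0.081, 0.0722]
ee_rot: [2.343, 2.092, 0.001]
contact_force: [-0.2, -0.1, -0.3]
finger_gap: 0.0449
finger_force: 0.0
```

{"method": "drive_tool", "body": {
  "series": [
    {"x": 0,"y": 0,"z": 0,"wx": 0,"wy": 0,"wz": 0,"jaw": 0.3},
    {"x": 0,"y": 0,"z": 0,"wx": 0,"wy": 0,"wz": 0,"jaw": 0.6},
    {"x": 0,"y": 0,"z": 0,"wx": 0,"wy": 0,"wz": 0,"jaw": 0.8},
    {"x": 0,"y": 0,"z": 0,"wx": 0,"wy": 0,"wz": 0,"jaw": 0.8}
  ]
}}

```text
clock: 11.9
tcp_pos: [0.5634, -0.0808, 0.0721]
ee_rot: [-2.343, -2.092, 0.002]
contact_force: [-9.1, 0.6, 7.3]
finger_gap: 0.0203
finger_force: 58.4
```

{"method": "drive_tool", "body": {
  "series": [
    {"x": 4,"y": 0,"z": -2,"wx": 0,"wy": 0,"wz": 0,"jaw": 0.8},
    {"x": 12,"y": 0,"z": -5,"wx": 0,"wy": 0,"wz": 0,"jaw": 0.8},
    {"x": 21,"y": 0,"z": -8,"wx": 0,"wy": 0,"wz": 0,"jaw": 0.8},
    {"x": 30,"y": 0,"z": -11,"wx": 0,"wy": 0,"wz": 0,"jaw": 0.8},
    {"x": 38,"y": 0,"z": -14,"wx": 0,"wy": 0,"wz": 0,"jaw": 0.8}
  ]
}}

```text
clock: 12.32
tcp_pos: [0.5675, -0.0428, 0.0848]
ee_rot: [-2.342, -2.091, 0.004]
contact_force: [-4.7, -0.9, -3.7]
finger_gap: 0.0201
finger_force: 58.7
```

{"method": "drive_tool", "body": {
  "series": [
    {"x": 9,"y": 0,"z": -3,"wx": 0,"wy": 0,"wz": 0,"jaw": 0.8},
    {"x": 19,"y": 0,"z": -6,"wx": 0,"wy": 0,"wz": 0,"jaw": 0.8},
    {"x": 29,"y": 0,"z": -9,"wx": 0,"wy": 0,"wz": 0,"jaw": 0.8},
    {"x": 38,"y": 0,"z": -12,"wx": 0,"wy": 0,"wz": 0,"jaw": 0.8},
    {"x": 45,"y": 0,"z": -15,"wx": 0,"wy": 0,"wz": 0,"jaw": 0.8}
  ]
}}

```text
clock: 12.73
tcp_pos: [0.5726, 0.0022, 0.0998]
ee_rot: [-2.342, -2.091, 0.004]
contact_force: [-6.7, 0.8, -0.8]
finger_gap: 0.0202
finger_force: 59.2
```

{"method": "drive_tool", "body": {
  "series": [
    {"x": 0,"y": 0,"z": 0,"wx": 0,"wy": 0,"wz": 0,"jaw": 0.8},
    {"x": 0,"y": 0,"z": 0,"wx": 0,"wy": 0,"wz": 0,"jaw": 0.8},
    {"x": 0,"y": 0,"z": 0,"wx": 0,"wy": 0,"wz": 0,"jaw": 0.8}
  ]
}}

```text
clock: 12.98
tcp_pos: [0.5726, 0.0022, 0.0997]
ee_rot: [-2.34, -2.093, 0.003]
contact_force: [-5.9, 2.3, -1.5]
finger_gap: 0.0199
finger_force: 59.2
```

```bash
cat >> h.py <<'E'
def tilt(save=None):
    "beam tilt from the height of the pan floor (bias of the depth removed) and knob place"
    for n in("side","top"):
        p=eyes.get_image(n);C=cloud(p)
        m=best(p,"pan_floor");c=C[m["mask"]] if m else np.zeros((0,3));c=c[(c[:,2]<.135)&(c[:,2]>.06)&(np.linalg.norm(c[:,:2]-[.601,.2455],axis=1)<.055)]
        if len(c): z=np.median(c[:,2]);print(n,"floor z",round(z,4),"tilt",round((.098+.0013-z)/.12,3),len(c))
        m=best(p,"sample_block")
        if m:
            c=C[m["mask"]];c=c[(np.linalg.norm(c[:,:2]-[.601,.2455],axis=1)<.06)];print("  block top",np.percentile(c[:,2],95).round(4))
        m=best(p,"counterpoise_knob")
        if m:
            c=C[m["mask"]];c=c[(c[:,2]<.15)&(abs(c[:,0]-.57)<.06)&(abs(c[:,1])<.1)]
            if len(c):
                t=c[c[:,2]>np.percentile(c[:,2],98)-.006];print("  knob top",t.mean(0).round(4),len(t))
        if n==save: cv2.imwrite(f"pics/t_{sense()['clock']:.1f}.png",cv2.resize(p["image"][110:310,180:400,::-1],None,fx=3,fy=3))
E
python3 -c "
from h import *
go([.573,0.0,.101],-6.5);tilt()"
```

```text
t 12.9833 q [ 0.    0.13 -0.03  1.41  0.    1.69] tcp [0.573 0.002 0.1  ] gap 0.01985847474646145 F [-5.9  2.3 -1.5]
shift [-2.2  0.7 -1.3] turn [-0.19  0.    0.11]
side floor z 0.1014 tilt -0.017 810
  block top 0.1474
  knob top [0.5748 0.0013 0.1228] 49
top floor z 0.1013 tilt -0.016 931Traceback (most recent call last):
  File "<string>", line 3, in <module>
    go([.573,0.0,.101],-6.5);tilt()
                             ~~~~^^
  File "h.py", line 44, in tilt
    c=C[m["mask"]];c=c[(np.linalg.norm(c[:,:2]-[.601,.2455],axis=1)<.06)];print("  block top",np.percentile(c[:,2],95).round(4))
                                                                                              ~~~~~~~~~~~~~^^^^^^^^^^^
    return _quantile_unchecked(
        a, q, axis, out, overwrite_input, method, keepdims, weights)
    return _ureduce(a,
                    func=_quantile_ureduce_func,
    ...<5 lines>...
                    overwrite_input=overwrite_input,
                    method=method)
    r = func(a, **kwargs)
    result = _quantile(arr,
                       quantiles=q,
    ...<2 lines>...
                       out=out,
                       weights=wgt)
    slices_having_nans = np.isnan(arr[-1, ...])
                                  ~~~^^^^^^^^^
IndexError: index -1 is out of bounds for axis 0 with size 0
```

{"method": "drive_tool", "body": {
  "series": [
    {"x": 0,"y": 0,"z": 0,"wx": 0,"wy": 0,"wz": 0,"jaw": 0.2},
    {"x": 0,"y": 0,"z": -5,"wx": 0,"wy": 0,"wz": 0,"jaw": -0.3},
    {"x": 0,"y": 0,"z": -20,"wx": 0,"wy": 0,"wz": 0,"jaw": -0.5},
    {"x": 0,"y": 0,"z": -45,"wx": 0,"wy": 0,"wz": 0,"jaw": -0.5},
    {"x": 0,"y": 0,"z": -70,"wx": 0,"wy": 0,"wz": 0,"jaw": -0.5}
  ]
}}

```text
clock: 13.75
tcp_pos: [0.5738, 0.0016, 0.1713]
ee_rot: [-2.343, -2.092, 0.0]
contact_force: [0.7, -0.2, 0.4]
finger_gap: 0.0642
finger_force: 0.0
```

{"method": "drive_tool", "body": {
  "series": [
    {"x": 0,"y": 0,"z": 0,"wx": 0,"wy": 0,"wz": 0,"jaw": -0.5},
    {"x": 0,"y": 0,"z": 0,"wx": 0,"wy": 0,"wz": 0,"jaw": -0.5},
    {"x": 0,"y": 0,"z": 0,"wx": 0,"wy": 0,"wz": 0,"jaw": -0.5},
    {"x": 0,"y": 0,"z": 0,"wx": 0,"wy": 0,"wz": 0,"jaw": -0.5},
    {"x": 0,"y": 0,"z": 0,"wx": 0,"wy": 0,"wz": 0,"jaw": -0.5}
  ]
}}

```text
clock: 14.17
tcp_pos: [0.5736, 0.0017, 0.1693]
ee_rot: [-2.343, -2.092, 0.002]
contact_force: [-1.1, 0.8, -0.4]
finger_gap: 0.0638
finger_force: 0.0
```

{"method": "drive_tool", "body": {
  "series": [
    {"x": 0,"y": 0,"z": 0,"wx": 0,"wy": 0,"wz": 0,"jaw": -0.5},
    {"x": 0,"y": 0,"z": 0,"wx": 0,"wy": 0,"wz": 0,"jaw": -0.5},
    {"x": 0,"y": 0,"z": 0,"wx": 0,"wy": 0,"wz": 0,"jaw": -0.5},
    {"x": 0,"y": 0,"z": 0,"wx": 0,"wy": 0,"wz": 0,"jaw": -0.5},
    {"x": 0,"y": 0,"z": 0,"wx": 0,"wy": 0,"wz": 0,"jaw": -0.5}
  ]
}}

```text
clock: 14.58
tcp_pos: [0.5739, 0.0017, 0.1702]
ee_rot: [-2.343, -2.093, 0.0]
contact_force: [0.4, 0.5, -0.6]
finger_gap: 0.0641
finger_force: 0.0
```

```bash
sed -i 's/;print("  block top",np.percentile(c\[:,2\],95).round(4))/;print("  block top",np.percentile(c[:,2],95).round(4) if len(c) else None)/' h.py
python3 -c "
from h import *
go([.573,0.0,.101],-6.5);tilt();tilt('side')"; ls pics
```

```text
t 14.5833 q [ 0.    0.13  0.1   1.55 -0.    1.69] tcp [0.574 0.002 0.17 ] gap 0.0641007746592732 F [ 0.4  0.5 -0.6]
shift [-1.8 -0.7 69.2] turn [-0.    0.    0.03]
side floor z 0.1004 tilt -0.009 828
  block top 0.1463
  knob top [ 5.731e-01 -1.000e-04  1.237e-01] 61
  block top 0.1472
side floor z 0.1004 tilt -0.009 874
  block top 0.1463
  knob top [5.734e-01 4.000e-04 1.239e-01] 62
top floor z 0.1002 tilt -0.008 949
  block top 0.1474
a.png
b.png
c_side.png
c_top.png
d.png
e_side.png
e_top.png
f.png
g.png
t_15.2.png
```

View pics/t_15.2.png

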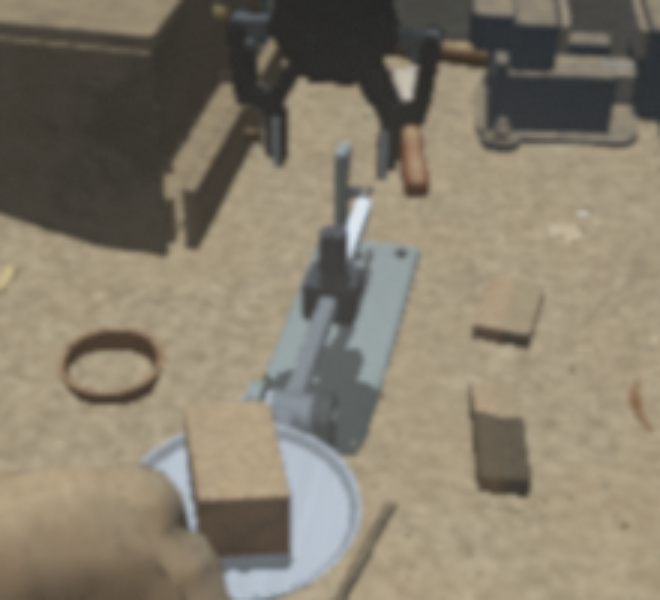

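The block lies flat in the pan (crop 240,480). The beam's tip is at the level mark on the post (345–365,195), and the gripper is clear. The other offcuts and the bowl have not moved.

```bash
python3 -c "
from h import *
print(hand_in())"
```

```text
the job is handed in; nothing more can be done
None
```

I handed the job in: the thickest offcut lies flat and released in the pan, and the free beam was last measured at rest about 0.005–0.009 rad from level (limit 0.03); the hand-in returned no verdict.

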